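Unhook the carrying shackle from its weight and bin both singly

TASK

One of the two brass weights has its steel carrying shackle still hooked under its T-shaped top. Leave that weight standing on the table while you free the shackle: raise it a little, twist it until its slot lines up with the T, and lift it off. Stand the shackle upright in one of the green bins, then stand the weight it came from upright in the other bin.

Things in the scene. Friction and masses are not known exactly. Their poses are not given: they have to be found in the camera images.
- shackle: Loose steel shackle, 80 g: flat oblong ring of 7 mm bar (70 x 34 mm, slot 56 x 20 mm long along x), arch over its ends, on top a grip bar 44 (x) x 12 x 12 mm, its middle 64 mm above the origin (centre of ring underside, z up). Starts flat on the weight's disc round its stem, slot 49-77 deg counterclockwise of the T. Rises 15 mm until it catches the T; comes off with slot and T within 10 deg.
- weight: Loose weight under the shackle, 240-390 g: brass disc 56 mm across, 18 mm thick, with an 8 mm steel stem and on top a level T-bar 40 mm long (x), 8 mm thick, its middle 44 mm above the origin (centre of disc underside, z up). Grip it across the T-bar. A like weight without a shackle stands 120-300 mm away and is not part of the job.
- bin_left: Green parts bin, fixed, on the left (+y); 148 (x) x 111 (y) x 64 mm; origin at the centre of its underside, z up. Open top; inside about 130 x 94 mm, floor 3 mm above the table. Side walls (+y, -y) and back wall (+x) 62 mm high, front wall (-x) 30 mm high.
- bin_right: Green parts bin, fixed, on the right (-y); 148 (x) x 111 (y) x 64 mm; origin at the centre of its underside, z up. Open top; inside about 130 x 94 mm, floor 3 mm above the table. Side walls (+y, -y) and back wall (+x) 62 mm high, front wall (-x) 30 mm high.
Things that resemble listed ones, but are neither listed nor needed, are in the scene too. Leave any purple look-alike of the weight alone.

How it is judged (in metres and radians):
On the way, in this order (a step that is already met when the one before it is completed fails the run):
1. the shackle is off the weight, held clear above its T, and the weight still stands on the table (z of shackle in the frame of weight above 0.052 m and height (world z) of weight below 0.01 m and angle between weight's own z axis and vertical below 0.17 rad), for 0.1 s.
2. the shackle stands in one of the bins and the weight still stands on the table (((horizontal distance between shackle and bin_left below 0.06 m and z of shackle in the frame of bin_left below 0.012 m and angle between shackle's own z axis and vertical below 0.17 rad) or (horizontal distance between shackle and bin_right below 0.06 m and z of shackle in the frame of bin_right below 0.012 m and angle between shackle's own z axis and vertical below 0.17 rad)) and height (world z) of weight below 0.01 m and angle between weight's own z axis and vertical below 0.17 rad), for 0.2 s.
At the end, for the whole second after the job is handed in: The shackle stands in one green bin and the weight it was hooked to in the other: each upright within about 10 degrees, its underside within 12 mm of the bin's underside level, its middle within 60 mm of the bin's, at rest and released ((((horizontal distance between shackle and bin_left below 0.06 m and z of shackle in the frame of bin_left below 0.012 m and angle between shackle's own z axis and vertical below 0.17 rad) and (horizontal distance between weight and bin_right below 0.06 m and z of weight in the frame of bin_right below 0.012 m and angle between weight's own z axis and vertical below 0.17 rad)) or ((horizontal distance between shackle and bin_right below 0.06 m and z of shackle in the frame of bin_right below 0.012 m and angle between shackle's own z axis and vertical below 0.17 rad) and (horizontal distance between weight and bin_left below 0.06 m and z of weight in the frame of bin_left below 0.012 m and angle between weight's own z axis and vertical below 0.17 rad))) and linear speed of each of shackle, weight below 0.02 m/s); the robot touches nothing.
It fails at once if the weight is carried up more than 20 mm with the shackle still on it (height (world z) of weight above 0.02 m and distance between shackle and weight below 0.048 m).
It also fails if it takes over 64 s, if anything falls off the work surface, if the arm or the gripper's body presses on something with over 40 N, if the wrist force passes 120 N, or if a joint passes its speed limit or range.

ROBOT

A 6-joint arm with a two-finger parallel gripper is mounted at the origin on a cart in front of the work surface, level with it; the furniture and walls round the work are solid. World frame = base frame: x ahead of the robot, y to its left, z up, the work surface at z = 0. Lengths are in m, angles in degrees, forces in N, time in s.
With the tool pointing down it reaches from about 0.4 to 0.825 m from the base axis. Payload 7 kg.
Tool frame: the origin (TCP) lies midway between the tips of the shut fingers; the grasp point (between the pads) lies 19 mm behind it (ctrl.grasp_offset is the distance from the TCP to the grasp point, in m); z points along the fingers, x is the direction in which the jaws open and shut, and the axes are right-handed (so a half turn about z gives the same grasp; the last joint's range is limited). The gripper opens to 88 mm and grips with 3 to 60 N. Pads are 19 mm wide; open, the fingers measure 130 mm over their backs; the gripper's body (78 mm by 193 mm) begins 47 mm behind the grasp point.
Start: joints at [16.507, 20.546, 0.682, 0, -70.136, -16.507], TCP at [0.675, -0, 0.227] pointing down, gripper open.
Joint ranges: [-176.03, 176.03], [-82.01, 121.73], [-58.28, 71.71], [-173.87, 95.51], [-174.79, -0.11], [-173.66, 173.66]. Speed limits (degrees/s): [136.94, 136.94, 172.46, 180, 180, 180].

INTERFACE

Orientations are given as [roll, pitch, yaw] about the fixed x, y, z axes, in that order (R = Rz(yaw) Ry(pitch) Rx(roll)).
In Python, from plant import sensors, snapshot, order, ctrl gives the robot as it stands.
- The arm moves only by the tool send_rows, never from a script. Its argument "commands" is a list of rows, each a list of 3 entries, a list of its own where there are three numbers: the closure, from 0 (fully open) to 1 (shut), then the shift along the world's x, y, z in units of 0.25 m (1.0 is 0.25 m), then the turn, a rotation vector about the world's x, y, z in units of 360 degrees (1.0 is 360 degrees). In form: [[hand, [x, y, z], [ax, ay, az]], ...]. A call has 1 to 12 rows; each row shifts and turns the pose as measured when the row begins; what a row does not reach is not made up. A row lasts 1/10 s, in which the tool goes at most 50 mm and 8.59 degrees, less where a joint would pass 70% of its speed; a pose out of reach is approached as far as the arm can. A call with a number of a shift or a turn outside -1 to 1 is refused whole. A call with a gripper value outside its range is refused whole. The fingers move at their own pace and stop on an object; the grip force is fixed at half the most. Time passes only in rows, so rows that do not move let the fingers close. It gives the time, the measured TCP pose, the force and the opening at its end, in the units of the state.
- sensors.get_obs(): the state, without advancing time (a new reading comes with each control period).
- snapshot(name): name is "scene" or "side" or "wrist"; returns a dict with "color" (480x640x3 uint8, blue, green, red), "z_map" (480x640 float32, m along the optical axis (not along the pixel's ray), 0 where there is no reading), "mtx" (3x3 intrinsics, pixels), "xyz" and "attitude" of the camera in the world. Camera axes: x right, y down, z forward; pixel columns grow to the right and rows downward; lengths in m; the calibration is good to about 2 mm. A picture is of the moment at which its call begins.
- order.close_job(): hands the job in, once; it reports no verdict.
The state is a dict: "clock": time; "joint_pos": joint angles; "qvel": joint speeds; "tau": joint torques, N m; "tool_pos": TCP position; "orientation": TCP orientation; "force": force on the tool from outside, world axes, zero at the start; "moment": the same for the moment, N m; "opening": finger opening in m.
Only numpy, scipy, OpenCV 4.12 (cv2) and the standard library are available. Lean on these libraries where they do the work, as an engineer would, in place of code of your own. Each camera call takes 0.05 s, during which the arm holds its last target.

## Working session

There is one attempt and no reset: what is moved stays moved. The work goes in short steps, Python scripts to look and compute and a tool call to move; the robot and the scene stay as the last step left them, time stands still between calls to the robot, and variables do not carry over. Pictures are saved under pics/ and viewed, and the job is handed in when it is done.

Besides the shell and the picture viewer there is one more tool, called after "Call:" by a JSON object that holds its "op" and its "data". send_rows: Moves the arm, as the interface text tells. Its arguments: {"type":"object","properties":{"commands":{"type":"array","items":{"type":"array"}}},"required":["commands"]}

```bash
mkdir -p pics; ls; cat > h.py <<'E'
import numpy as np,cv2
from plant import sensors,snapshot,order,ctrl
from scipy.spatial.transform import Rotation as R
def att(s):
    a=np.array(s["attitude"],float)
    return a if a.shape==(3,3) else R.from_euler('xyz',a,degrees=True).as_matrix()
def cloud(s):
    z=s["z_map"];K=np.array(s["mtx"]);v,u=np.mgrid[0:480,0:640]
    P=np.stack([(u-K[0,2])/K[0,0]*z,(v-K[1,2])/K[1,1]*z,z],-1)
    W=P@att(s).T+np.array(s["xyz"]);W[z==0]=np.nan
    return W
E
python3 - <<'E'
from h import *
print(sensors.get_obs())
for n in("scene","side","wrist"):
    s=snapshot(n);cv2.imwrite(f"pics/{n}0.png",s["color"]);print(n,s["xyz"],s["attitude"],s["mtx"])
    np.savez(f"{n}0.npz",W=cloud(s))
E
```

```text
pics
{'clock': 0.0, 'joint_pos': array([ 1.65084311e+01,  2.05908987e+01,  6.31897575e-01, -1.90116991e-02,
       -7.01379914e+01, -1.65080236e+01]), 'qvel': array([-0.08219066,  0.08069877, -0.06935031, -0.04029982, -0.02717502,
        0.0268126 ]), 'tau': array([-8.00930356e-04, -5.82726967e+01,  2.93058443e+01,  6.99745238e+00,
        6.93249181e-03, -2.06530804e-04]), 'tool_pos': array([ 6.74482182e-01, -2.45736864e-05,  2.25618004e-01]), 'orientation': array([-1.79989573e+02, -9.80732138e-02,  1.79993924e+02]), 'force': array([-1.09238567, -0.15654187,  0.0452063 ]), 'moment': array([-0.00247433,  0.00078767, -0.013339  ]), 'opening': 0.08798769775825827}
scene [ 0.16490423 -0.68520621  0.49929955] [-1.20624831e+02 -1.08123154e-01 -2.65097926e+01] [[482.39005364   0.         319.16169275]
 [  0.         482.39005364 238.18036544]
 [  0.           0.           1.        ]]
side [0.14990527 0.5718205  0.57383167] [-127.0545457     0.25881783 -146.6745743 ] [[534.32367987   0.         317.20857408]
 [  0.         534.32367987 236.74195272]
 [  0.           0.           1.        ]]
wrist [ 0.67557129 -0.08154599  0.38360235] [ 1.62804093e+02 -3.51137969e-02  1.79962120e+02] [[378.14262528   0.         307.38299196]
 [  0.         378.14262528 247.68556161]
 [  0.           0.           1.        ]]
```

View pics/scene0.png

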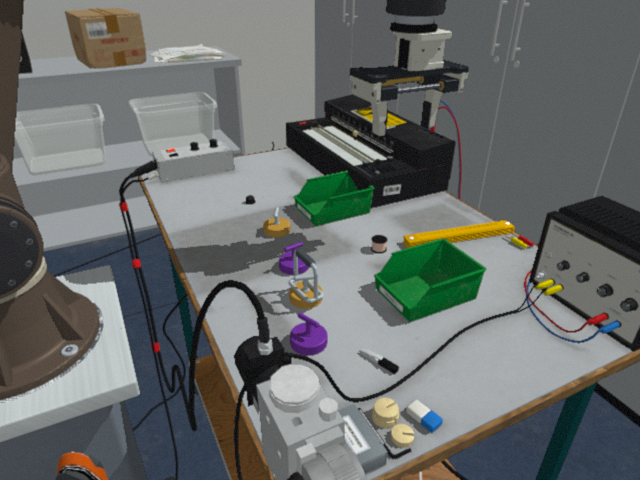

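View pics/side0.png

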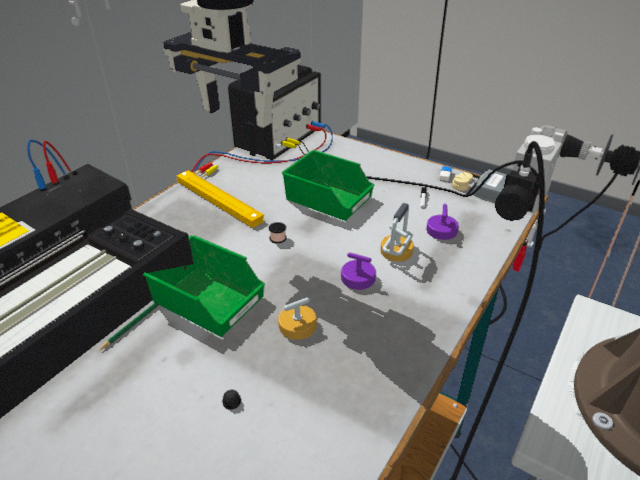

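View pics/wrist0.png

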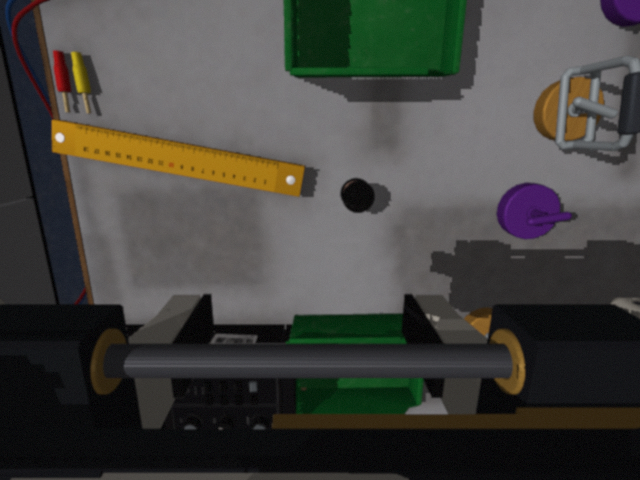

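The shackled weight is at about (307,292) in the scene view, (397,245) in the side view and (565,110) in the wrist view. The plain weight is at scene (277,228). The purple look-alikes are on either side of the shackled one. Next I'll measure poses from the depth data.

```bash
python3 - <<'E'
from h import *
im={n:cv2.imread(f"pics/{n}0.png") for n in("scene","side","wrist")}
W={n:np.load(f"{n}0.npz")["W"] for n in im}
for n,(u,v) in dict(scene=(307,292),side=(397,245),wrist=(575,110)).items():
    print(n,W[n][v-2:v+3,u-2:u+3].reshape(-1,3).mean(0))
# green
for n in im:
    h=cv2.cvtColor(im[n],cv2.COLOR_BGR2HSV)
    m=(h[...,0]>50)&(h[...,0]<75)&(h[...,1]>150)&(W[n][...,2]>0.0)&(W[n][...,2]<.075)
    p=W[n][m]
    for sgn in(1,-1):
        q=p[p[:,1]*sgn>0]
        if len(q)>50:
            print(n,sgn,len(q),cv2.minAreaRect(q[:,:2].astype(np.float32)),np.percentile(q,[.5,99.5],axis=0))
            t=q[q[:,2]>.055]; print('  top',len(t),cv2.minAreaRect(t[:,:2].astype(np.float32)) if len(t)>5 else '')
for n,c in dict(scene=(260,235,345,315),side=(360,190,440,270),wrist=(520,40,640,165)).items():
    a=im[n][c[1]:c[3],c[0]:c[2]];cv2.imwrite(f"pics/c_{n}.png",cv2.resize(a,None,fx=5,fy=5,interpolation=cv2.INTER_CUBIC))
E
```

```text
scene [ 0.43237318 -0.10620473  0.01902821]
side [ 0.4295752  -0.09349549  0.02005954]
wrist [nan nan nan]
scene 1 2737 ((0.6209368705749512, 0.2170601338148117), (0.15448062121868134, 0.22465619444847107), 3.570263624191284) [[0.54958989 0.10776828 0.0021672 ]
 [0.69148609 0.22011018 0.06414261]]
  top 363 ((0.6377927660942078, 0.16863438487052917), (0.12115252017974854, 0.1310884952545166), 6.875386714935303)
scene -1 5656 ((0.4780074954032898, -0.20302672684192657), (0.4466831088066101, 0.12574033439159393), 9.203579902648926) [[ 0.54646996 -0.23339131  0.00179305]
 [ 0.6898661  -0.1249857   0.06420741]]
  top 810 ((0.4782376289367676, -0.2044471949338913), (0.4466831088066101, 0.12286236882209778), 9.203579902648926)
side 1 6600 ((0.6164189577102661, 0.20593009889125824), (0.1460328996181488, 0.19455131888389587), 2.9112415313720703) [[0.54780689 0.11210095 0.0018649 ]
 [0.68968584 0.28230839 0.06477601]]
  top 628 ((0.6357616186141968, 0.1659933626651764), (0.11126882582902908, 0.11300769448280334), 3.0181078910827637)
side -1 4085 ((0.6184319853782654, -0.17633618414402008), (0
[... 190 characters left out ...]
2), (0.11604303121566772, 0.11308709532022476), 0.9398416876792908)
wrist 1 7237 ((0.6445379257202148, 0.16133980453014374), (0.19116799533367157, 0.10766827315092087), 1.2739908695220947) [[0.5506995  0.10783837 0.00128265]
 [0.6917727  0.21446021 0.06351583]]
  top 678 ((0.6554423570632935, 0.12433024495840073), (0.1330663412809372, 0.06841161847114563), 36.72344970703125)
wrist -1 13218 ((0.6194366216659546, -0.15733537077903748), (0.14612355828285217, 0.06787753850221634), 0.020230671390891075) [[ 0.54754949 -0.19080477  0.00111997]
 [ 0.69174524 -0.12364544  0.06438269]]
  top 1665 ((0.6432129144668579, -0.130328968167305), (0.047112662345170975, 0.12334932386875153), 66.79107666015625)
```

```bash
python3 - <<'E'
import cv2,numpy as np
a=[cv2.resize(cv2.imread(f"pics/c_{n}.png"),(400,400)) for n in("scene","side")]
cv2.imwrite("pics/c_both.png",np.hstack(a))
E
```

```text
(no output)
```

View pics/c_both.png

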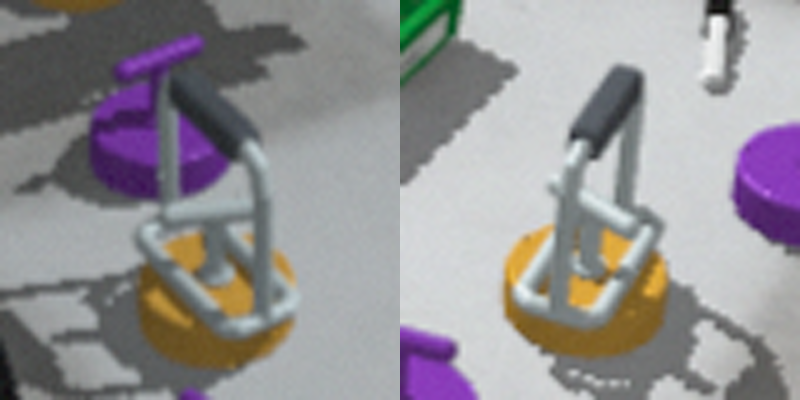

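View pics/c_wrist.png

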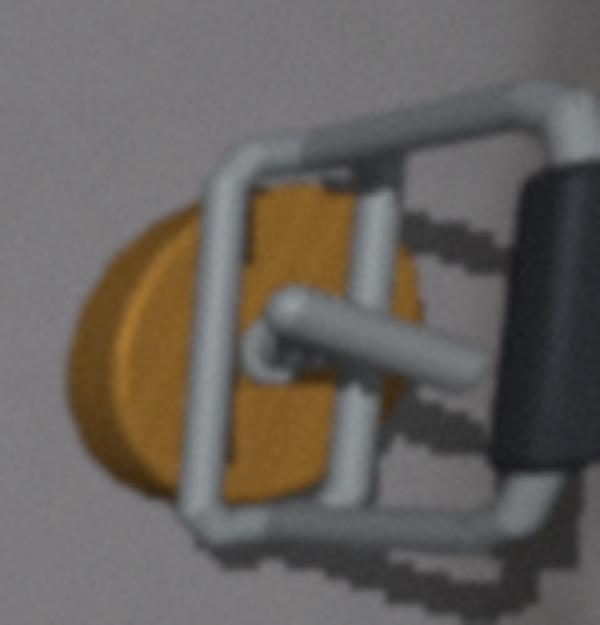

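```bash
python3 - <<'E'
from h import *
def pca(q):
    c=q.mean(0);w,v=np.linalg.eigh(np.cov(q[:,:2].T));return c,np.degrees(np.arctan2(v[1,1],v[0,1])),np.sqrt(w)
for n in("scene","side","wrist"):
    W=np.load(f"{n}0.npz")["W"];im=cv2.imread(f"pics/{n}0.png");h=cv2.cvtColor(im,cv2.COLOR_BGR2HSV)
    near=(np.hypot(W[...,0]-.433,W[...,1]+.1)<.06)
    g=near&(W[...,2]>.072)&(W[...,2]<.092)&(h[...,2]<110)
    d=near&(h[...,1]>120)&(abs(h[...,0].astype(int)-18)<8)&(W[...,2]>.012)&(W[...,2]<.021)
    t=near&(W[...,2]>.038)&(W[...,2]<.05)&(np.hypot(W[...,0]-.433,W[...,1]+.1)<.024)
    for k,m in(("grip",g),("disc",d),("T?",t)):
        q=W[m]
        if len(q)>8:
            print(n,k,len(q),pca(q),cv2.minAreaRect(q[:,:2].astype(np.float32)),q.min(0),q.max(0))
E
```

```text
scene grip 182 (array([ 0.43000871, -0.10127486,  0.08504873]), np.float64(95.91547513177322), array([0.00322941, 0.01452281])) ((0.4318641722202301, -0.10122935473918915), (0.012341365218162537, 0.06313484907150269), 4.455537796020508) [ 0.42428881 -0.13285022  0.07330172] [ 0.43939042 -0.06997     0.08924975]
scene disc 223 (array([ 0.42257901, -0.10390532,  0.01710457]), np.float64(64.07912367404457), array([0.01259836, 0.01421209])) ((0.42974796891212463, -0.1024133563041687), (0.04749463498592377, 0.05122603848576546), 41.635066986083984) [ 0.40526991 -0.12923585  0.01209942] [ 0.45835983 -0.07334852  0.02033994]
scene T? 104 (array([ 0.42969453, -0.10076988,  0.04518879]), np.float64(161.24119310173583), array([0.00171258, 0.00900803])) ((0.4294879734516144, -0.10004132241010666), (0.007333120796829462, 0.03128095343708992), 71.81493377685547) [ 0.41480351 -0.10661223  0.03827177] [ 0.4448554  -0.09269803  0.04890813]
side grip 123 (array([ 0.42900399, -0.09512055,  0.08711731]), np.float64(95.15138403507389), array([0.00301331, 0.01224791])) ((0.4298562705516815, -0.0977892354
[... 1011 characters left out ...]
 0.42610235 -0.13440559  0.07207502] [ 0.44126544 -0.06745458  0.0893714 ]
wrist disc 1627 (array([ 0.43949524, -0.10005359,  0.0170774 ]), np.float64(93.86587558150305), array([0.01384753, 0.0150379 ])) ((0.4348158538341522, -0.1003580242395401), (0.053484708070755005, 0.05343540012836456), 50.093849182128906) [ 0.40673346 -0.12720823  0.01200575] [ 0.46124489 -0.0739281   0.02031653]
wrist T? 490 (array([ 0.43461749, -0.10013787,  0.04626981]), np.float64(162.65648280640173), array([0.00220026, 0.01106871])) ((0.43348008394241333, -0.10029108822345734), (0.00857549998909235, 0.03910469636321068), 73.51817321777344) [ 0.4147231  -0.10835514  0.03857773] [ 0.45266882 -0.09168275  0.04922435]
```

Call:
{"op": "send_rows", "data": {"commands": [[0, [-0.16, -0.067, 0], [0, 0, 0]], [0, [-0.16, -0.067, 0], [0, 0, 0]], [0, [-0.16, -0.067, 0], [0, 0, 0]], [0, [-0.16, -0.067, 0], [0, 0, 0.016]], [0, [-0.16, -0.067, -0.1], [0, 0, 0]], [0, [-0.16, -0.067, -0.1], [0, 0, 0]], [0, [0, 0, 0], [0, 0, 0]]]}}

```text
clock: 0.85
tool_pos: [0.4247, -0.1026, 0.1696]
orientation: [-180.0, -0.5, -174.0]
force: [1.6, 0.4, 0.9]
opening: 0.0878
```

```bash
python3 - <<'E'
from h import *
for n in("scene","wrist"):
    s=snapshot(n);cv2.imwrite(f"pics/{n}1.png",s["color"]);np.savez(f"{n}1.npz",W=cloud(s))
o=sensors.get_obs();print(o)
# obstacles higher than .07 around bins
for n in("scene0","side0","wrist0"):
    W=np.load(n+".npz")["W"]
    for c in((.619,.163),(.619,-.178)):
        m=(abs(W[...,0]-c[0])<.16)&(abs(W[...,1]-c[1])<.16)&(W[...,2]>.07)
        q=W[m];print(n,c,len(q),np.percentile(q,[2,50,98],axis=0).round(3).tolist() if len(q) else '')
E
```

```text
{'clock': 0.95, 'joint_pos': array([ 12.50420885,   0.84440703, -31.72957501,   0.13306005,
       -57.50324469,  -6.45350164]), 'qvel': array([ 0.54172095,  1.47774696,  4.04727592,  0.70141382, -0.19266558,
       -0.09788039]), 'tau': array([ -0.46432123, -28.17965448,  23.78741026,   5.71754247,
        -0.09126586,   0.03668385]), 'tool_pos': array([ 0.43148733, -0.10152625,  0.17307334]), 'orientation': array([-1.79879893e+02, -6.42039032e-02, -1.73877798e+02]), 'force': array([0.35121974, 0.20767271, 1.43301096]), 'moment': array([-0.00867321, -0.16719923,  0.01645444]), 'opening': 0.08777338604020435}
scene0 (0.619, 0.163) 2164 [[0.58, 0.004, 0.071], [0.69, 0.028, 0.266], [0.772, 0.299, 0.421]]
scene0 (0.619, -0.178) 4659 [[0.582, -0.046, 0.297], [0.671, -0.03, 0.345], [0.76, -0.02, 0.437]]
side0 (0.619, 0.163) 9897 [[0.581, 0.005, 0.071], [0.696, 0.035, 0.306], [0.77, 0.306, 0.398]]
side0 (0.619, -0.178) 667 [[0.579, -0.038, 0.295], [0.612, -0.022, 0.333], [0.662, -0.018, 0.384]]
wrist0 (0.619, 0.163) 5734 [[0.628, 0.003, 0.074], [0.724, 0.161, 0.076], [0.777, 0.199, 0.285]]
wrist0 (0.619, -0.178) 81992 [[0.606, -0.04, 0.298], [0.669, -0.027, 0.315], [0.74, -0.021, 0.334]]
```

View pics/wrist1.png

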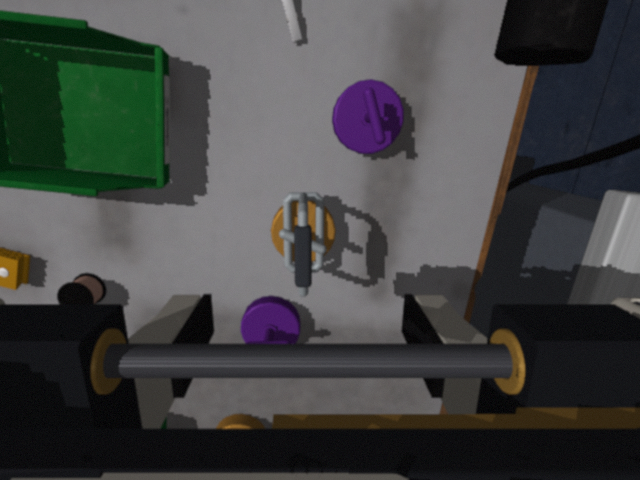

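The shackle is seen centred between the fingers: the grip runs (303,228)–(303,288), the T crosses near (283,237), and the purple weight at (270,322) sits below the finger paths.

```bash
python3 - <<'E'
from h import *
def pca(q):
    c=q.mean(0);w,v=np.linalg.eigh(np.cov(q[:,:2].T));return c.round(4),np.degrees(np.arctan2(v[1,1],v[0,1])),np.sqrt(w)
for n in("wrist",):
    W=np.load(f"{n}1.npz")["W"];im=cv2.imread(f"pics/{n}1.png");h=cv2.cvtColor(im,cv2.COLOR_BGR2HSV)
    r=np.hypot(W[...,0]-.433,W[...,1]+.1);near=r<.06
    for k,m in(("grip",near&(W[...,2]>.075)&(W[...,2]<.095)&(r<.022)),("T",near&(W[...,2]>.038)&(W[...,2]<.051)&(r<.024)),("disc",near&(h[...,1]>120)&(abs(h[...,0].astype(int)-18)<8)&(W[...,2]>.012)&(W[...,2]<.021))):
        q=W[m];print(k,len(q),pca(q),cv2.minAreaRect(q[:,:2].astype(np.float32)))
a=cv2.imread("pics/wrist1.png")[180:300,240:380];cv2.imwrite("pics/w1c.png",cv2.resize(a,None,fx=5,fy=5,interpolation=cv2.INTER_CUBIC))
E
```

```text
grip 1020 (array([ 0.4323, -0.1017,  0.0871]), np.float64(96.5660682299481), array([0.00339089, 0.01208198])) ((0.43231573700904846, -0.10008105635643005), (0.011641694232821465, 0.04369635134935379), 6.09307336807251)
T 292 (array([ 0.4329, -0.1013,  0.0465]), np.float64(163.3740471845829), array([0.00214783, 0.01374748])) ((0.4326975643634796, -0.10067068785429001), (0.00809661764651537, 0.03944955766201019), 72.63922119140625)
disc 1057 (array([ 0.433 , -0.1057,  0.0175]), np.float64(-172.38026640410473), array([0.01174521, 0.0180613 ])) ((0.43295392394065857, -0.10185474157333374), (0.05428408458828926, 0.051517002284526825), 2.7048733234405518)
```

View pics/w1c.png

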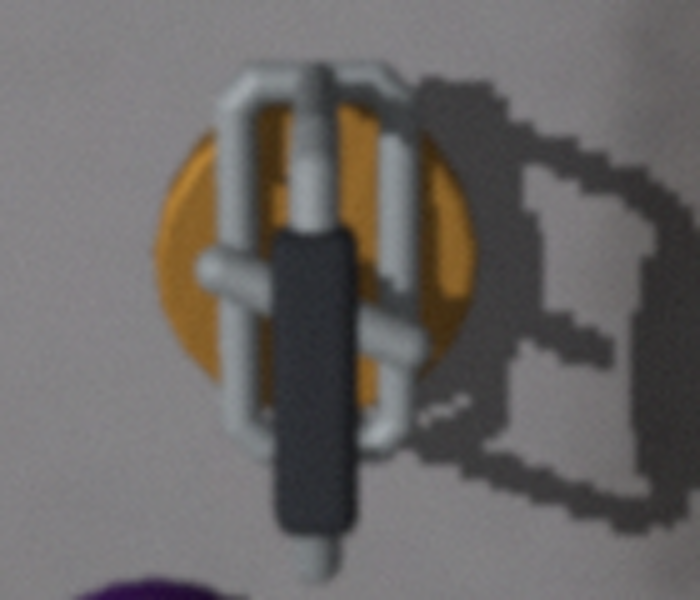

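Call:
{"op": "send_rows", "data": {"commands": [[0, [0.003, 0.004, -0.13], [0, 0, 0]], [0, [0, 0, -0.13], [0, 0, 0]], [0, [0, 0, -0.08], [0, 0, 0]], [0, [0, 0, -0.04], [0, 0, 0]], [0, [0, 0, 0], [0, 0, 0]]]}}

```text
clock: 1.45
tool_pos: [0.442, -0.0983, 0.079]
orientation: [-179.8, 0.6, -173.7]
force: [0.4, 0.5, 0.5]
opening: 0.0875
```

Call:
{"op": "send_rows", "data": {"commands": [[0, [-0.01, -0.004, -0.03], [0, 0, 0]], [0, [0, 0, 0], [0, 0, 0]]]}}

```text
clock: 1.65
tool_pos: [0.4418, -0.0987, 0.0719]
orientation: [-179.8, 0.7, -173.7]
force: [-0.4, 0.6, 0.4]
opening: 0.0879
```

Call:
{"op": "send_rows", "data": {"commands": [[0, [-0.036, -0.008, -0.032], [0, -0.002, 0]], [0, [0, 0, 0], [0, 0, 0]]]}}

```text
clock: 1.85
tool_pos: [0.4343, -0.1004, 0.0648]
orientation: [-179.8, 1.5, -173.7]
force: [-0.0, -0.1, -0.0]
opening: 0.0881
```

Call:
{"op": "send_rows", "data": {"commands": [[0, [-0.008, 0, -0.006], [0, 0.004, 0]], [0, [0, 0, 0], [0, 0, 0]]]}}

```text
clock: 2.05
tool_pos: [0.434, -0.1001, 0.065]
orientation: [-179.9, 0.1, -173.6]
force: [-0.2, -0.3, -0.0]
opening: 0.0874
```

Close on the grip.

Call:
{"op": "send_rows", "data": {"commands": [[1, [-0.005, 0, -0.005], [0, 0, 0]], [1, [0, 0, 0], [0, 0, 0]], [1, [0, 0, 0], [0, 0, 0]], [1, [0, 0, 0], [0, 0, 0]], [1, [0, 0, 0], [0, 0, 0]], [1, [0, 0, 0], [0, 0, 0]]]}}

```text
clock: 2.65
tool_pos: [0.4345, -0.0999, 0.0646]
orientation: [-179.9, 0.2, -173.6]
force: [0.1, 0.5, 0.0]
opening: 0.0454
```

Call:
{"op": "send_rows", "data": {"commands": [[1, [-0.006, 0, 0], [0, 0, 0]], [1, [0, 0, 0], [0, 0, 0]], [1, [0, 0, 0], [0, 0, 0]], [1, [0, 0, 0], [0, 0, 0]], [1, [0, 0, 0], [0, 0, 0]], [1, [0, 0, 0], [0, 0, 0]]]}}

```text
clock: 3.25
tool_pos: [0.4325, -0.0999, 0.0645]
orientation: [-179.9, 0.2, -173.6]
force: [-0.8, -0.7, -0.2]
opening: 0.0115
```

Call:
{"op": "send_rows", "data": {"commands": [[1, [0, 0, 0.014], [0, 0, 0]], [1, [0, 0, 0.014], [0, 0, 0]], [1, [0, 0, 0], [0, 0, 0]], [1, [0, 0, 0], [0, 0, 0]]]}}

```text
clock: 3.65
tool_pos: [0.4325, -0.0999, 0.0721]
orientation: [-179.9, 0.2, -173.6]
force: [0.9, 0.7, -1.8]
opening: 0.0119
```

Call:
{"op": "send_rows", "data": {"commands": [[1, [0, 0, 0], [0, 0, 0.015]], [1, [0, 0, 0], [0, 0, 0.015]], [1, [0, 0, 0], [0, 0, 0.015]], [1, [0, 0, 0], [0, 0, 0.015]], [1, [0, 0, 0], [0, 0, 0]]]}}

```text
clock: 4.15
tool_pos: [0.4324, -0.0998, 0.0721]
orientation: [-179.9, 0.2, -151.2]
force: [-0.8, 0.0, -0.8]
opening: 0.0115
```

Call:
{"op": "send_rows", "data": {"commands": [[1, [0, 0, 0], [0, 0, 0.015]], [1, [0, 0, 0], [0, 0, 0.015]], [1, [0, 0, 0], [0, 0, 0.015]], [1, [0, 0, 0], [0, 0, 0.015]], [1, [0, 0, 0], [0, 0, 0.015]], [1, [0, 0, 0], [0, 0, 0.015]], [1, [0, 0, 0], [0, 0, 0.015]], [1, [0, 0, 0], [0, 0, 0.015]], [1, [0, 0, 0], [0, 0, 0]]]}}

```text
clock: 5.05
tool_pos: [0.432, -0.0999, 0.0719]
orientation: [-180.0, 0.2, -107.9]
force: [0.5, -0.4, -0.9]
opening: 0.0116
```

```bash
python3 - <<'E'
from h import *
a=[]
for n,c in(("scene",(260,225,340,305)),("side",(360,180,440,260))):
    s=snapshot(n);a.append(cv2.resize(s["color"][c[1]:c[3],c[0]:c[2]],(400,400),interpolation=cv2.INTER_CUBIC))
    W=cloud(s);r=np.hypot(W[...,0]-.432,W[...,1]+.1)
    h=cv2.cvtColor(s["color"],cv2.COLOR_BGR2HSV)
    q=W[(r<.025)&(W[...,2]>.038)&(W[...,2]<.0505)]
    w,v=np.linalg.eigh(np.cov(q[:,:2].T));print(n,len(q),q.mean(0),np.degrees(np.arctan2(v[1,1],v[0,1])),np.sqrt(w))
cv2.imwrite("pics/tw2.png",np.hstack(a))
print(sensors.get_obs()["tool_pos"],sensors.get_obs()["orientation"])
E
```

```text
scene 121 [ 0.43207296 -0.1016536   0.04545368] 162.66822381497386 [0.00177531 0.01068986]
side 108 [ 0.43145451 -0.09771802  0.04625569] 162.07595996768293 [0.00183964 0.01104755]
[ 0.43199258 -0.0998671   0.0718881 ] [-179.95527641    0.19911764 -108.08992273]
```

View pics/tw2.png

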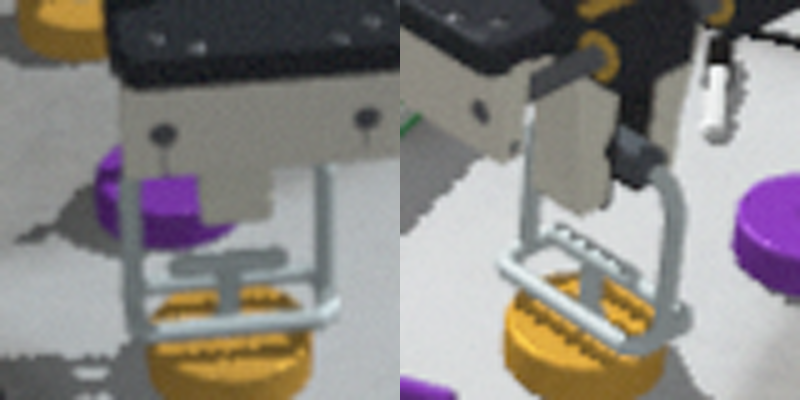

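The two views show the slot parallel to the T and around it. Lift slowly.

Call:
{"op": "send_rows", "data": {"commands": [[1, [0, 0, 0.02], [0, 0, 0]], [1, [0, 0, 0.02], [0, 0, 0]], [1, [0, 0, 0.02], [0, 0, 0]], [1, [0, 0, 0], [0, 0, 0]]]}}

```text
clock: 5.55
tool_pos: [0.4321, -0.0999, 0.0884]
orientation: [-179.9, 0.2, -108.5]
force: [0.4, -0.2, -0.3]
opening: 0.0116
```

Call:
{"op": "send_rows", "data": {"commands": [[1, [0, 0, 0.03], [0, 0, 0]], [1, [0, 0, 0.03], [0, 0, 0]], [1, [0, 0, 0], [0, 0, 0]]]}}

```text
clock: 5.85
tool_pos: [0.4322, -0.0999, 0.1051]
orientation: [-179.9, 0.2, -108.5]
force: [0.4, 0.4, -1.5]
opening: 0.0121
```

Call:
{"op": "send_rows", "data": {"commands": [[1, [0, 0, 0.08], [0, 0, 0]], [1, [0, 0, 0.08], [0, 0, 0]], [1, [0, 0, 0.08], [0, 0, 0]], [1, [0, 0, 0], [0, 0, 0]], [1, [0, 0, 0], [0, 0, 0]]]}}

```text
clock: 6.35
tool_pos: [0.4313, -0.0999, 0.1672]
orientation: [-180.0, 0.2, -108.6]
force: [0.3, 0.4, -0.3]
opening: 0.0114
```

```bash
python3 - <<'E'
from h import *
a=[]
for n,c in(("scene",(230,180,370,320)),("side",(330,130,470,270))):
    s=snapshot(n);a.append(cv2.resize(s["color"][c[1]:c[3],c[0]:c[2]],(400,400),interpolation=cv2.INTER_CUBIC))
cv2.imwrite("pics/lift3.png",np.hstack(a))
print(sensors.get_obs()["tool_pos"],sensors.get_obs()["orientation"],sensors.get_obs()["joint_pos"])
E
```

```text
[ 0.43123973 -0.09996597  0.16686872] [-179.98386267    0.19264795 -108.58357396] [ 12.47580014   1.12326457 -32.22474553  -0.18783451 -56.53891535
  59.04401061]
```

View pics/lift3.png

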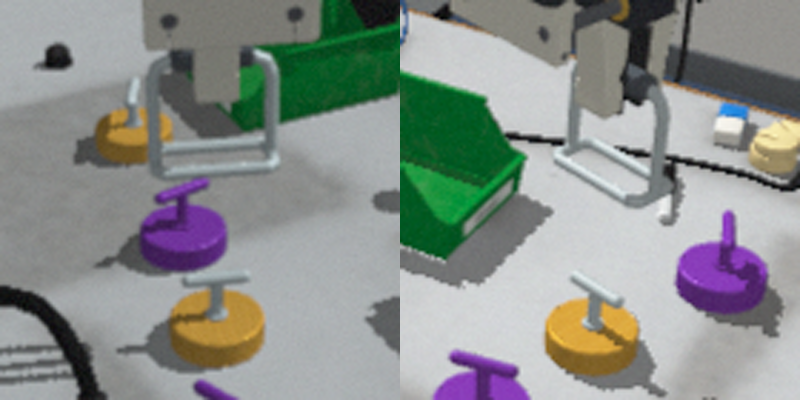

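Call:
{"op": "send_rows", "data": {"commands": [[1, [0.12, -0.05, 0], [0, 0, 0.01]], [1, [0.15, -0.062, 0], [0, 0, 0.01]], [1, [0.15, -0.062, 0], [0, 0, 0.01]], [1, [0.15, -0.062, 0], [0, 0, 0.01]], [1, [0.12, -0.05, 0], [0, 0, 0.01]], [1, [0, 0, 0], [0, 0, 0]], [1, [0, 0, 0], [0, 0, 0]]]}}

```text
clock: 7.15
tool_pos: [0.6062, -0.1747, 0.1578]
orientation: [179.3, 0.2, -89.8]
force: [-0.4, -0.7, -0.2]
opening: 0.0116
```

Check bin position relative to the held shackle.

```bash
python3 - <<'E'
from h import *
for n in("scene","wrist","side"):
    s=snapshot(n);W=cloud(s);cv2.imwrite(f"pics/{n}4.png",s["color"])
    h=cv2.cvtColor(s["color"],cv2.COLOR_BGR2HSV)
    m=(h[...,0]>50)&(h[...,0]<75)&(h[...,1]>150)&(abs(W[...,0]-.62)<.1)&(abs(W[...,1]+.178)<.08)
    q=W[m&(W[...,2]>.02)&(W[...,2]<.07)];f=W[m&(W[...,2]<.008)]
    print(n,np.percentile(q,[.5,99.5],axis=0),len(f),np.percentile(f,[1,99],axis=0) if len(f) else '')
print(sensors.get_obs()["tool_pos"])
E
```

```text
scene [[ 0.54614514 -0.23398338  0.02024152]
 [ 0.69029226 -0.12519807  0.06433838]] 1279 [[ 0.55212718 -0.22832093  0.0015335 ]
 [ 0.68610817 -0.12870499  0.00773409]]
wrist [[ 0.55120239 -0.23296373  0.02046992]
 [ 0.69258924 -0.1240444   0.06466214]] 13927 [[ 0.55406624 -0.22627626  0.00133662]
 [ 0.68373234 -0.13232608  0.006495  ]]
side [[ 0.54528197 -0.23155584  0.02032582]
 [ 0.68977187 -0.12169375  0.06563942]] 675 [[ 0.55120823 -0.22895452  0.0016302 ]
 [ 0.68471728 -0.12704371  0.00782452]]
[ 0.6056374  -0.17419577  0.15918043]
```

View pics/scene4.png

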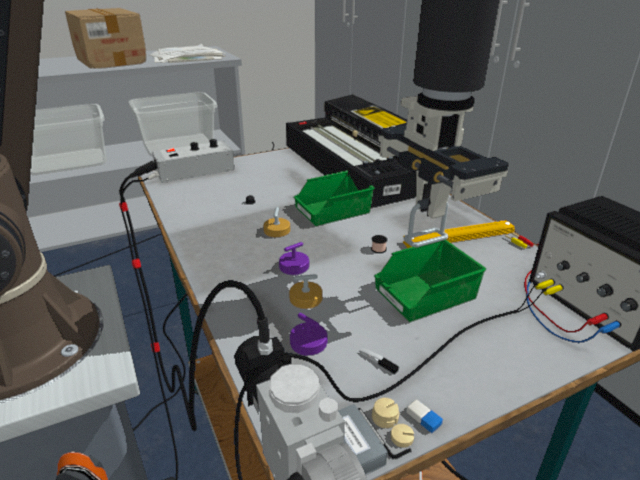

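Call:
{"op": "send_rows", "data": {"commands": [[1, [0.053, -0.015, 0], [0.002, 0, 0]], [1, [0, 0, -0.05], [0, 0, 0]], [1, [0, 0, -0.1], [0, 0, 0]], [1, [0, 0, -0.08], [0, 0, 0]], [1, [0, 0, -0.05], [0, 0, 0]], [1, [0, 0, 0], [0, 0, 0]]]}}

```text
clock: 7.9
tool_pos: [0.6147, -0.1752, 0.0885]
orientation: [179.6, 1.0, -89.7]
force: [-0.1, -0.4, -2.1]
opening: 0.0118
```

Call:
{"op": "send_rows", "data": {"commands": [[1, [0.012, -0.01, -0.04], [-0.003, -0.001, 0]], [1, [0, 0, -0.04], [0, 0, 0]], [1, [0, 0, -0.03], [0, 0, 0]], [1, [0, 0, 0], [0, 0, 0]]]}}

```text
clock: 8.3
tool_pos: [0.6177, -0.1771, 0.0621]
orientation: [-179.9, -0.1, -89.7]
force: [0.2, 0.9, -0.2]
opening: 0.0116
```

Call:
{"op": "send_rows", "data": {"commands": [[1, [0, 0, -0.025], [0, 0, 0]], [1, [0, 0, -0.015], [0, 0, 0]], [1, [0, 0, -0.008], [0, 0, 0]], [1, [0, 0, 0], [0, 0, 0]]]}}

```text
clock: 8.7
tool_pos: [0.6184, -0.1773, 0.0503]
orientation: [-179.8, -0.1, -89.7]
force: [-0.7, -0.3, -0.5]
opening: 0.0116
```

Call:
{"op": "send_rows", "data": {"commands": [[1, [0, 0, -0.006], [0, 0, 0]], [1, [0, 0, 0], [0, 0, 0]]]}}

```text
clock: 8.9
tool_pos: [0.6192, -0.1779, 0.0503]
orientation: [-179.7, -0.2, -89.7]
force: [-0.2, 0.2, -1.2]
opening: 0.0119
```

Call:
{"op": "send_rows", "data": {"commands": [[1, [0, 0, -0.01], [0, 0, 0]], [1, [0, 0, 0], [0, 0, 0]]]}}

```text
clock: 9.1
tool_pos: [0.6203, -0.1787, 0.0503]
orientation: [-179.5, -0.3, -89.6]
force: [-0.2, -0.6, 0.1]
opening: 0.0117
```

Call:
{"op": "send_rows", "data": {"commands": [[0.64, [0, 0, 0], [0, 0, 0]], [0.64, [0, 0, 0], [0, 0, 0]], [0.64, [0, 0, 0], [0, 0, 0]], [0.64, [0, 0, 0], [0, 0, 0]], [0.64, [0, 0, 0], [0, 0, 0]], [0.64, [0, 0, 0], [0, 0, 0]]]}}

```text
clock: 9.7
tool_pos: [0.6206, -0.1785, 0.0499]
orientation: [-179.5, -0.2, -89.6]
force: [-0.3, 0.2, 0.4]
opening: 0.0314
```

Call:
{"op": "send_rows", "data": {"commands": [[0.64, [0, 0, 0.06], [0, 0, 0]], [0.64, [0, 0, 0.1], [0, 0, 0]], [0.64, [0, 0, 0.12], [0, 0, 0]], [0.64, [0, 0, 0.12], [0, 0, 0]], [0.64, [0, 0, 0], [0, 0, 0]]]}}

```text
clock: 10.2
tool_pos: [0.6189, -0.1785, 0.1514]
orientation: [-179.8, -0.3, -89.6]
force: [0.8, 0.0, 0.4]
opening: 0.0315
```

```bash
python3 - <<'E'
from h import *
a=[]
for n,c in(("scene",(350,200,490,340)),("side",(260,130,400,270))):
    s=snapshot(n);a.append(cv2.resize(s["color"][c[1]:c[3],c[0]:c[2]],(400,400),interpolation=cv2.INTER_CUBIC))
cv2.imwrite("pics/bin5.png",np.hstack(a))
s=snapshot("wrist");W=cloud(s)
m=(abs(W[...,0]-.62)<.06)&(abs(W[...,1]+.178)<.04)&(W[...,2]>.05)&(W[...,2]<.09)
q=W[m];print(len(q),q.mean(0),np.percentile(q,[1,99],axis=0));cv2.imwrite("pics/wrist5.png",s["color"])
o=sensors.get_obs();print(o["tool_pos"],o["orientation"],o["joint_pos"])
E
```

```text
1494 [ 0.62614367 -0.18063656  0.07069576] [[ 0.59214849 -0.18638777  0.05547304]
 [ 0.65561037 -0.17518833  0.07421555]]
[ 0.61610507 -0.17795596  0.14639155] [ 1.79816517e+02 -1.66715464e-01 -8.96636598e+01] [  1.39258148  20.85093959  -9.91086738   0.18967609 -59.42485644
  88.84674354]
```

View pics/bin5.png

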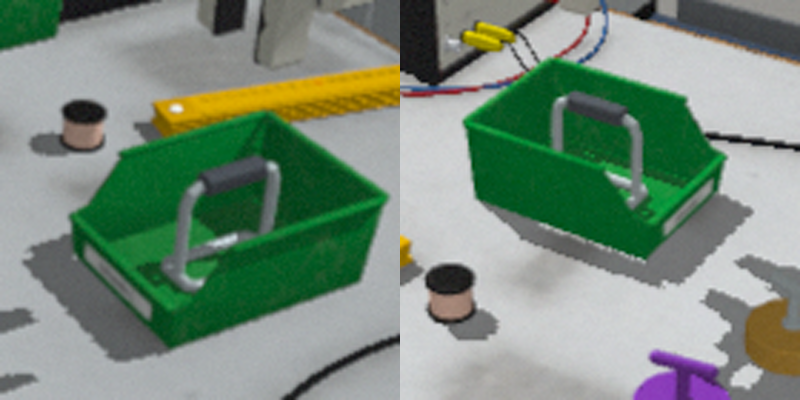

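View pics/wrist5.png

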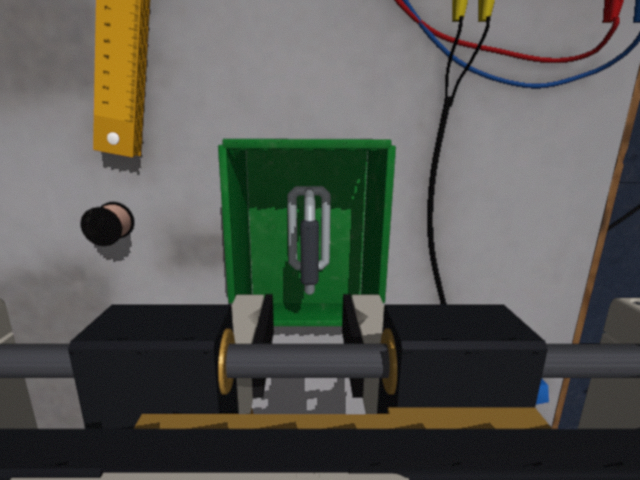

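The shackle stands upright at the middle of the right bin, with the grip bar at wrist (310,250). Next is the weight.

Call:
{"op": "send_rows", "data": {"commands": [[0.5, [-0.15, 0.062, 0.02], [0, 0, -0.01]], [0.5, [-0.15, 0.062, 0], [0, 0, -0.01]], [0.5, [-0.15, 0.062, 0], [0, 0, -0.01]], [0.5, [-0.15, 0.062, 0], [0, 0, -0.01]], [0.5, [-0.1, 0.04, 0], [0, 0, -0.009]], [0.5, [0, 0, 0], [0, 0, 0]], [0.5, [0, 0, 0], [0, 0, 0]]]}}

```text
clock: 11.05
tool_pos: [0.4288, -0.1049, 0.1406]
orientation: [178.9, -0.4, -108.1]
force: [0.2, -0.1, -0.2]
opening: 0.0437
```

```bash
python3 - <<'E'
from h import *
s=snapshot("wrist");W=cloud(s);cv2.imwrite("pics/wrist6.png",s["color"])
for n in("wrist","scene","side"):
    W=cloud(snapshot(n));r=np.hypot(W[...,0]-.432,W[...,1]+.1)
    q=W[(r<.025)&(W[...,2]>.038)&(W[...,2]<.0505)]
    if len(q)<5: continue
    w,v=np.linalg.eigh(np.cov(q[:,:2].T));print(n,len(q),q.mean(0),cv2.minAreaRect(q[:,:2].astype(np.float32)),np.degrees(np.arctan2(v[1,1],v[0,1])))
o=sensors.get_obs();print(o["tool_pos"],o["orientation"],o["opening"])
E
```

```text
wrist 587 [ 0.43403801 -0.10076516  0.04658138] ((0.4331207573413849, -0.1004054918885231), (0.007929489016532898, 0.03974567726254463), 73.02925872802734) 163.09419921052083
scene 122 [ 0.43201362 -0.10170501  0.04536591] ((0.43242284655570984, -0.10138548910617828), (0.009696095250546932, 0.037548139691352844), 77.43595123291016) 163.36717373980485
side 106 [ 0.43146407 -0.09768458  0.0462164 ] ((0.4316866099834442, -0.09859474003314972), (0.009330525062978268, 0.03750082477927208), 75.56660461425781) 163.62836867662392
[ 0.42997173 -0.10523799  0.14063626] [ 178.86129738   -0.43019128 -108.18190836] 0.04405776618313602
```

View pics/wrist6.png

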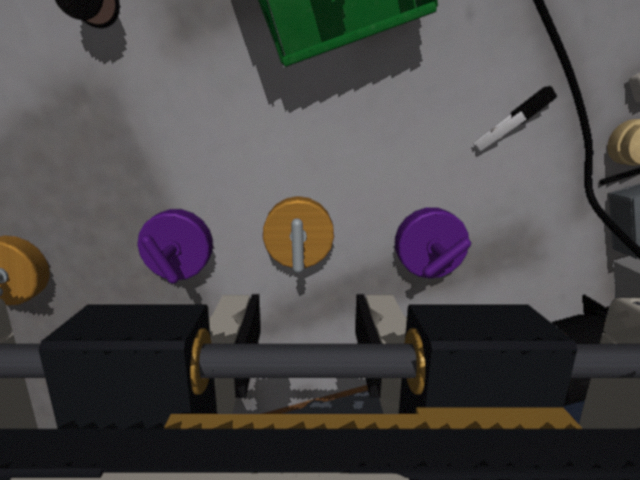

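Call:
{"op": "send_rows", "data": {"commands": [[0.5, [0.012, 0.02, -0.05], [-0.001, -0.003, 0.003]], [0.5, [0, 0, -0.1], [0, 0, 0]], [0.5, [0, 0, -0.1], [0, 0, 0]], [0.5, [0, 0, -0.05], [0, 0, 0]], [0.5, [0, 0, 0], [0, 0, 0]]]}}

```text
clock: 11.75
tool_pos: [0.4372, -0.1011, 0.0626]
orientation: [-179.9, -0.5, -107.1]
force: [-0.1, -1.0, 0.4]
opening: 0.0439
```

Call:
{"op": "send_rows", "data": {"commands": [[0.5, [-0.018, 0.003, -0.06], [0, 0, 0]], [0.5, [0, 0, -0.05], [0, 0, 0]], [0.5, [0, 0, -0.03], [0, 0, 0]], [0.5, [0, 0, 0], [0, 0, 0]]]}}

```text
clock: 12.15
tool_pos: [0.4358, -0.1009, 0.0274]
orientation: [-179.8, -0.5, -107.1]
force: [0.2, -0.0, -0.4]
opening: 0.0439
```

Call:
{"op": "send_rows", "data": {"commands": [[0.5, [-0.013, 0.002, -0.008], [0, 0, 0]], [1, [0, 0, 0], [0, 0, 0]], [1, [0, 0, 0], [0, 0, 0]], [1, [0, 0, 0], [0, 0, 0]], [1, [0, 0, 0], [0, 0, 0]], [1, [0, 0, 0], [0, 0, 0]], [1, [0, 0, 0], [0, 0, 0]], [1, [0, 0, 0], [0, 0, 0]]]}}

```text
clock: 12.95
tool_pos: [0.4344, -0.1002, 0.0276]
orientation: [-179.6, -0.4, -107.1]
force: [0.3, 0.1, -1.5]
opening: 0.0071
```

Call:
{"op": "send_rows", "data": {"commands": [[1, [0, 0, 0.03], [0, 0, 0]], [1, [0, 0, 0.1], [0, 0, 0]], [1, [0, 0, 0.15], [0, 0, 0]], [1, [0, 0, 0.15], [0, 0, 0]], [1, [0, 0, 0.15], [0, 0, 0]], [1, [0, 0, 0], [0, 0, 0]]]}}

```text
clock: 13.55
tool_pos: [0.4294, -0.101, 0.1779]
orientation: [179.9, -0.6, -107.2]
force: [1.7, -0.2, -3.4]
opening: 0.0074
```

```bash
python3 - <<'E'
from h import *
a=[]
H=np.full((40,40),np.nan)
for n,c in(("scene",(200,110,400,310)),("side",(250,60,450,260))):
    s=snapshot(n);a.append(cv2.resize(s["color"][c[1]:c[3],c[0]:c[2]],(400,400),interpolation=cv2.INTER_CUBIC))
    W=cloud(s).reshape(-1,3)
    m=(W[:,0]>.5)&(W[:,0]<.8)&(W[:,1]>.03)&(W[:,1]<.33)&(W[:,2]<.6)
    for x,y,z in W[m]:
        i,j=int((x-.5)/.02),int((y-.03)/.02);H[i,j]=np.nanmax([H[i,j],z])
print("rows x .5.. cols y .03..");print((H[:15,:15]*1000).round(0))
cv2.imwrite("pics/lift7.png",np.hstack(a))
o=sensors.get_obs();print(o["tool_pos"],o["orientation"],o["opening"],o["force"])
E
```

```text
rows x .5.. cols y .03..
[[ 3.  3.  2.  3.  2. 19.  3.  2.  3.  2.  4.  3.  3.  3.  4.]
 [ 2.  2.  3.  3.  3.  4.  3.  3.  3.  2.  2.  3.  2.  3.  3.]
 [ 2.  3.  3.  5. 35. 34. 34. 33. 34. 35.  3.  3.  3.  3.  3.]
 [ 3.  3.  4. 56. 57.  6.  6.  6.  6. 58.  3.  2.  2.  3.  3.]
 [ 2.  2.  3. 64. 65.  6.  6.  7. 17. 65.  3.  3.  3.  2.  2.]
 [ 3.  3.  2. 65. 65.  7.  7.  6. 30. 65.  2.  3.  3.  2.  2.]
 [ 3.  2.  1. 64. 65.  6.  6.  6. 25. 65.  3.  3.  3.  3.  4.]
 [ 3.  1.  2. 64. 65.  6.  6.  6. 20. 65.  2.  3.  3.  2.  3.]
 [ 3.  2.  3. 65. 65.  7.  8.  6. nan 66.  9.  9.  9.  9.  8.]
 [ 4.  3.  3. 63. 79. 80. 80. 80. 80. 80. 79. 79. 79. 79. 80.]
 [ 2.  2.  2.  2. 78. 78. 79. 90. 91. 78. 78. 78. 78. 77. 78.]
 [ 3.  2.  1.  2. 78. 82. 82. 91. 91. 78. 68. 69. 67. 67. 68.]
 [ 2.  2.  2.  2. 78. 82. 81. 91. 91. 78. 72. 71. 72. 72. 72.]
 [ 3.  2.  1.  2. 78. 81. 81. 89. 89. 78. 75. 75. 74. 75. 76.]
 [ 3.  3.  2.  1. 78. 78. 79. 91. 91. 78. 67. 67. 68. 68. 68.]]
[ 0.42668615 -0.10099168  0.17350013] [ 179.55490689   -0.69707097 -107.24346227] 0.007210883515870202 [-0.28138483 -0.20333381 -3.41297806]
```

View pics/lift7.png

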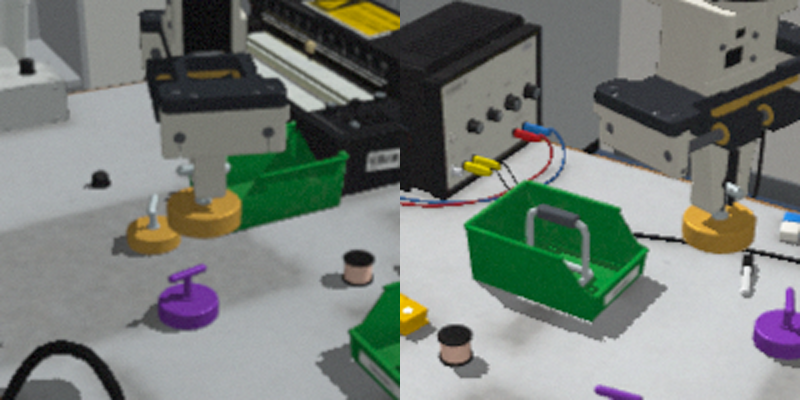

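Call:
{"op": "send_rows", "data": {"commands": [[1, [0.05, 0.08, 0], [0, 0, 0.006]], [1, [0.09, 0.13, 0], [0, 0, 0.006]], [1, [0.09, 0.13, 0], [0, 0, 0.006]], [1, [0.09, 0.13, 0], [0, 0, 0.006]], [1, [0.09, 0.13, 0], [0, 0, 0.006]], [1, [0.09, 0.13, 0], [0, 0, 0.006]], [1, [0.09, 0.13, 0], [0, 0, 0.006]], [1, [0.08, 0.12, 0], [0, 0, 0.006]], [1, [0.04, 0.07, 0], [0, 0, 0]], [1, [0, 0, 0], [0, 0, 0]], [1, [0, 0, 0], [0, 0, 0]]]}}

```text
clock: 14.75
tool_pos: [0.5948, 0.1685, 0.1493]
orientation: [177.4, -1.6, -89.5]
force: [-0.5, -0.0, -3.0]
opening: 0.007
```

Call:
{"op": "send_rows", "data": {"commands": [[1, [0.04, -0.022, 0], [0.004, -0.007, 0]], [1, [0, 0, 0], [0, 0, 0]]]}}

```text
clock: 14.95
tool_pos: [0.6027, 0.1614, 0.1458]
orientation: [179.7, -0.3, -89.6]
force: [-0.1, 0.5, -3.0]
opening: 0.0074
```

```bash
python3 - <<'E'
from h import *
for n in("scene","side","wrist"):
    s=snapshot(n);cv2.imwrite(f"pics/{n}8.png",s["color"])
    W=cloud(s);h=cv2.cvtColor(s["color"],cv2.COLOR_BGR2HSV)
    m=(h[...,0]>50)&(h[...,0]<75)&(h[...,1]>150)&(abs(W[...,0]-.62)<.1)&(abs(W[...,1]-.163)<.08)
    q=W[m&(W[...,2]>.02)&(W[...,2]<.07)];print(n,np.percentile(q,[.5,99.5],axis=0))
    b=(h[...,1]>120)&(abs(h[...,0].astype(int)-18)<8)&(W[...,2]>.08)&(W[...,2]<.2)&(np.hypot(W[...,0]-.605,W[...,1]-.163)<.06)
    q=W[b];print(' weight',len(q),q.min(0) if len(q) else '',q.max(0) if len(q) else '')
o=sensors.get_obs();print(o["tool_pos"],o["orientation"],o["opening"],o["force"])
E
```

```text
scene [[0.54947636 0.10773116 0.02018233]
 [0.69237414 0.2191567  0.06423726]]
 weight 341 [0.57283185 0.12961958 0.1192941 ] [0.6266686  0.18392711 0.147976  ]
side [[0.54722925 0.1117218  0.02021563]
 [0.68921717 0.22057789 0.0649771 ]]
 weight 861 [0.57037706 0.1342519  0.11854626] [0.62383188 0.18982309 0.14858543]
wrist [[0.55370844 0.10951372 0.02033666]
 [0.69428731 0.21903834 0.06431879]]
 weight 4149 [0.59592627 0.13374668 0.12027258] [0.62864204 0.18745229 0.192548  ]
[0.60299228 0.16236827 0.14652256] [179.67611791  -0.34760472 -89.58116056] 0.007241751543682205 [-0.7570563   0.89536181 -3.69545472]
```

View pics/side8.png

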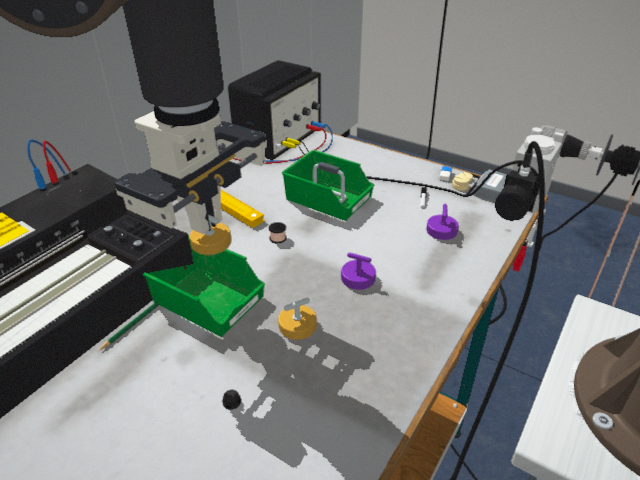

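Call:
{"op": "send_rows", "data": {"commands": [[1, [0.012, 0.012, -0.05], [0.001, 0, 0]], [1, [0, 0, -0.1], [0, 0, 0]], [1, [0, 0, -0.1], [0, 0, 0]], [1, [0, 0, -0.06], [0, 0, 0]], [1, [0, 0, 0], [0, 0, 0]]]}}

```text
clock: 15.6
tool_pos: [0.606, 0.166, 0.0649]
orientation: [179.7, 0.1, -89.6]
force: [-0.1, 0.5, -2.4]
opening: 0.007
```

Call:
{"op": "send_rows", "data": {"commands": [[1, [0, 0, -0.05], [0, 0, 0]], [1, [0, 0, -0.04], [0, 0, 0]], [1, [0, 0, -0.025], [0, 0, 0]], [1, [0, 0, 0], [0, 0, 0]], [1, [0, 0, 0], [0, 0, 0]]]}}

```text
clock: 16.1
tool_pos: [0.6069, 0.1667, 0.0345]
orientation: [179.7, 0.1, -89.6]
force: [-0.0, 0.3, -3.4]
opening: 0.0072
```

Call:
{"op": "send_rows", "data": {"commands": [[1, [0, 0, -0.014], [0, 0, 0]], [1, [0, 0, 0], [0, 0, 0]]]}}

```text
clock: 16.3
tool_pos: [0.6076, 0.167, 0.0318]
orientation: [179.8, 0.2, -89.6]
force: [0.0, 0.1, -3.1]
opening: 0.0071
```

Call:
{"op": "send_rows", "data": {"commands": [[1, [0, 0, -0.01], [0, 0, 0]], [1, [0, 0, 0], [0, 0, 0]]]}}

```text
clock: 16.5
tool_pos: [0.6084, 0.1677, 0.0318]
orientation: [179.9, 0.3, -89.6]
force: [-0.5, 0.7, -3.2]
opening: 0.0071
```

Call:
{"op": "send_rows", "data": {"commands": [[1, [-0.008, -0.01, -0.018], [0, 0, 0]], [1, [0, 0, 0], [0, 0, 0]]]}}

```text
clock: 16.7
tool_pos: [0.6094, 0.1683, 0.0321]
orientation: [-179.6, 0.5, -89.4]
force: [-0.8, 0.0, -3.3]
opening: 0.0073
```

Call:
{"op": "send_rows", "data": {"commands": [[1, [-0.01, -0.01, -0.02], [0, 0, 0]], [1, [0, 0, -0.02], [0, 0, 0]], [1, [0, 0, 0], [0, 0, 0]]]}}

```text
clock: 17.0
tool_pos: [0.6109, 0.1685, 0.0315]
orientation: [-178.9, 0.8, -89.2]
force: [0.1, 0.1, -4.1]
opening: 0.0074
```

```bash
python3 - <<'E'
from h import *
a=[]
for n,c in(("scene",(280,120,400,240)),("side",(130,160,280,340))):
    s=snapshot(n);a.append(cv2.resize(s["color"][c[1]:c[3],c[0]:c[2]],(400,480),interpolation=cv2.INTER_CUBIC))
    W=cloud(s);h=cv2.cvtColor(s["color"],cv2.COLOR_BGR2HSV)
    b=(h[...,1]>120)&(abs(h[...,0].astype(int)-18)<8)&(W[...,2]<.06)&(np.hypot(W[...,0]-.605,W[...,1]-.163)<.05)
    q=W[b];print(n,len(q),np.percentile(q,[1,50,99],axis=0) if len(q) else '')
cv2.imwrite("pics/pl9.png",np.hstack(a))
o=sensors.get_obs();print(o)
E
```

```text
scene 105 [[0.58010675 0.15195769 0.00833112]
 [0.58838786 0.16978197 0.02202852]
 [0.6098536  0.1938568  0.02481   ]]
side 588 [[0.57919484 0.14389468 0.00702734]
 [0.59233408 0.17571666 0.02248303]
 [0.62742299 0.19240908 0.02508175]]
{'clock': 17.1, 'joint_pos': array([ 32.97430761,  26.51968559, -18.5537012 ,  -0.14075948,
       -43.63165639,  57.93629325]), 'qvel': array([-0.11286651,  1.26631459, -0.29280205, -0.44462058,  0.32152132,
       -0.09147439]), 'tau': array([ 7.25975423e-02, -6.17963147e+01,  2.33403003e+01,  5.69486037e+00,
        8.92730750e-03,  2.05530770e-03]), 'tool_pos': array([0.6109317 , 0.16849018, 0.03058929]), 'orientation': array([-178.9553637 ,    0.77160211,  -89.18314758]), 'force': array([-0.54932521,  0.23735022, -2.07896689]), 'moment': array([-0.13355459,  0.09868775,  0.03773533]), 'opening': 0.008095825470936836}
```

View pics/pl9.png

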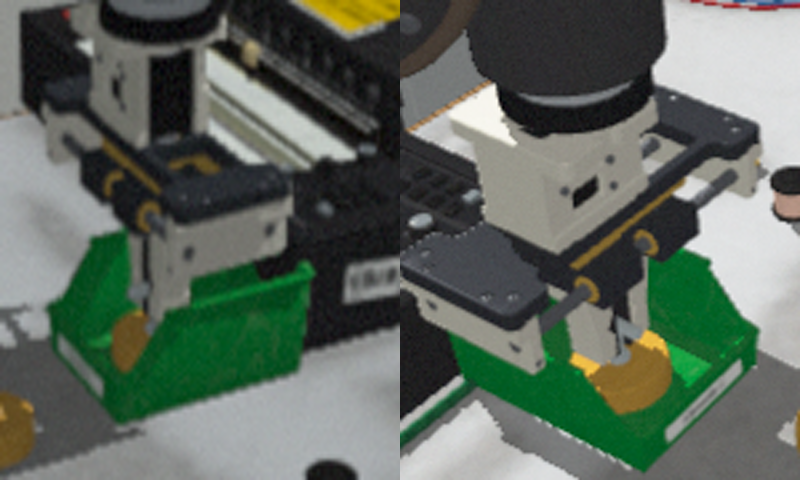

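The weight is on or within about 1 mm of the floor of the left bin and clear of the walls. Release.

Call:
{"op": "send_rows", "data": {"commands": [[0.75, [0, 0, 0], [0, 0, 0]], [0.75, [0, 0, 0], [0, 0, 0]], [0.75, [0, 0, 0], [0, 0, 0]], [0.75, [0, 0, 0], [0, 0, 0]], [0.75, [0, 0, 0], [0, 0, 0]]]}}

```text
clock: 17.6
tool_pos: [0.611, 0.1677, 0.0285]
orientation: [-179.0, 0.7, -89.2]
force: [-1.0, 0.2, -1.1]
opening: 0.0216
```

Call:
{"op": "send_rows", "data": {"commands": [[0.75, [0, 0, 0.04], [0, 0, 0]], [0.75, [0, 0, 0.1], [0, 0, 0]], [0.75, [0, 0, 0.15], [0, 0, 0]], [0.75, [0, 0, 0.15], [0, 0, 0]], [0.75, [0, 0, 0.1], [0, 0, 0]], [0.75, [-0.15, -0.15, 0], [0, 0, 0]], [0.75, [-0.15, -0.15, 0], [0, 0, 0]], [0.75, [0, -0.15, 0], [0, 0, 0]], [0.75, [0, 0, 0], [0, 0, 0]], [0.75, [0, 0, 0], [0, 0, 0]], [0.75, [0, 0, 0], [0, 0, 0]]]}}

```text
clock: 18.7
tool_pos: [0.5354, 0.0537, 0.176]
orientation: [-178.6, 0.8, -89.1]
force: [-0.0, -0.0, 0.7]
opening: 0.0217
```

```bash
python3 - <<'E'
from h import *
a=[]
for n in("scene","side"):
    s=snapshot(n);W=cloud(s);h=cv2.cvtColor(s["color"],cv2.COLOR_BGR2HSV)
    cv2.imwrite(f"pics/{n}10.png",s["color"])
    m=(np.hypot(W[...,0]-.61,W[...,1]-.167)<.04)
    b=m&(h[...,1]>120)&(abs(h[...,0].astype(int)-18)<8)&(W[...,2]<.06)
    t=m&(W[...,2]>.04)&(W[...,2]<.056)&(h[...,1]<80)
    for k in(b,t):
        q=W[k];print(n,len(q),np.percentile(q,[1,50,99],axis=0).round(4).tolist() if len(q) else '')
    g=(np.hypot(W[...,0]-.62,W[...,1]+.178)<.045)&(W[...,2]>.06)&(W[...,2]<.08)&(h[...,1]<90)
    q=W[g];print(' shackle',len(q),np.percentile(q,[1,50,99],axis=0).round(4).tolist())
    c=(270,130,410,270) if n=="scene" else (130,210,270,350)
    a.append(cv2.resize(s["color"][c[1]:c[3],c[0]:c[2]],(400,400),interpolation=cv2.INTER_CUBIC))
cv2.imwrite("pics/fin10.png",np.hstack(a))
o=sensors.get_obs();print(o["tool_pos"],o["clock"])
E
```

```text
scene 103 [[0.5808, 0.1508, 0.0085], [0.589, 0.1692, 0.0207], [0.6123, 0.1933, 0.0235]]
scene 61 [[0.5891, 0.162, 0.0407], [0.6068, 0.165, 0.0493], [0.6266, 0.1692, 0.0525]]
 shackle 246 [[0.5883, -0.1871, 0.0605], [0.6176, -0.1835, 0.0702], [0.6522, -0.175, 0.0745]]
side 706 [[0.579, 0.1442, 0.0066], [0.595, 0.1734, 0.0214], [0.6323, 0.1921, 0.0241]]
side 133 [[0.5873, 0.1656, 0.0405], [0.6053, 0.1704, 0.0506], [0.6237, 0.1731, 0.0535]]
 shackle 195 [[0.5884, -0.1839, 0.0606], [0.6189, -0.176, 0.0699], [0.6504, -0.1724, 0.0762]]
[0.53548715 0.05414854 0.17552612] 18.8
```

View pics/fin10.png

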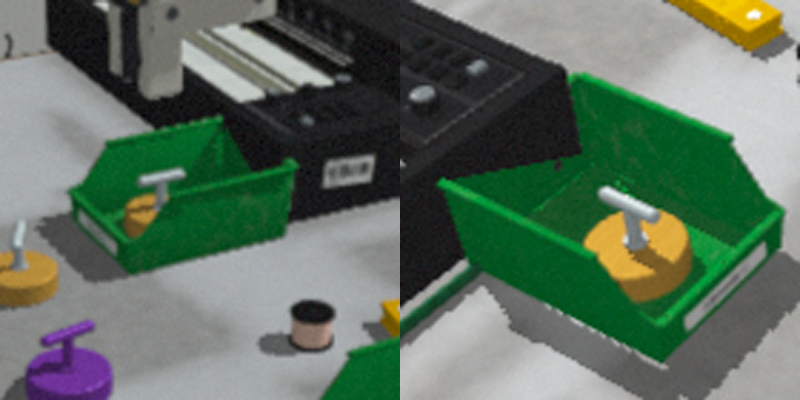

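View pics/scene10.png

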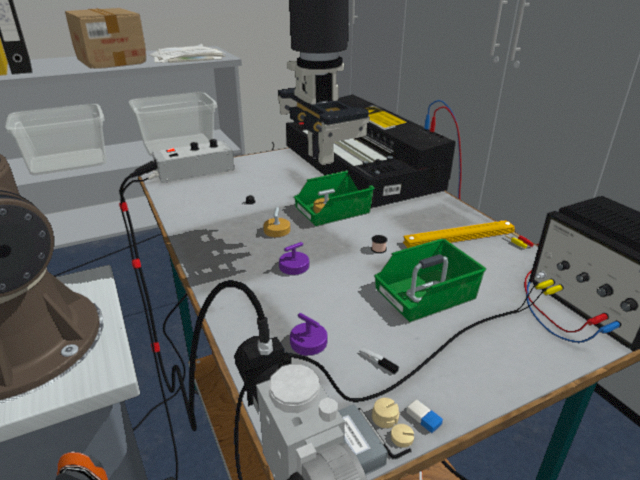

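The weight stands level in the left bin, about (0.606, 0.168) against the bin's (0.619, 0.164). The shackle stands in the right bin at the centre. The arm is clear, so I'm handing in.

```bash
python3 -c "
from plant import order; print(order.close_job())"
```

```text
the job is handed in; nothing more can be done
None
```

The job was handed in at about 19 s of the 64 s allowed. The system gives no verdict, so what follows rests on my own last camera checks.

- **Shackle:** I gripped it by its bar, raised it about 8 mm, twisted it 66° counterclockwise until the slot lined up with the T, and lifted it off. The weight stayed standing on the table. The shackle now stands upright at the middle of the right bin, about 2 mm from the bin's centre, with its bar at the expected height.
- **Weight:** I then gripped it across its T-bar and set it in the left bin. It stands level, about 14 mm from the bin's centre.
- **End state:** The gripper is empty and clear of everything, and the wrist force stayed within a few newtons in every reading.

Two things disagreed:
- **Slot direction:** The images showed the T about 67° counterclockwise of the slot, not the slot counterclockwise of the T as the description says. I twisted according to the images.
- **Touchdown:** The force reading never clearly showed contact with the floor at either placing. I judged touchdown by height instead, and the later pictures confirmed both objects are standing on the bin floors.

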